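# Align the wing fastener and hold the drying box's panel shut

### The arm

A 7-joint arm with a two-finger parallel gripper is mounted at the origin on the work surface. World frame = base frame: x ahead of the robot, y to its left, z up, the work surface at z = 0. Lengths are in m, angles in rad, forces in N, time in s.
With the tool pointing down it reaches from about 0.4 to 0.85 m from the base axis. Payload 10.4 kg.
Tool frame: the origin (TCP) lies at the very end of the fingers, on their centre line; the grasp point (between the pads) lies r.grip_depth behind it (r.grip_depth is the distance from the TCP to the grasp point, in m); y points along the fingers, z is the direction in which the jaws open and shut, and the axes are right-handed (so a half turn about y gives the same grasp; the last joint's range is limited). The gripper opens to 87 mm and grips with 3 to 60 N. Pads are 19 mm wide; open, the fingers measure 117 mm over their backs; the gripper's body (75 mm by 190 mm) begins 51 mm behind the grasp point.
Start: joints at [-1.314, 0.332, -0.065, 1.46, 0.022, 1.35, -0.088], TCP at [0.173, 0.601, 0.223] pointing down, gripper open.
Joint ranges: [-2.6, 2.6], [-0.5, 2.12], [-1.47, 1.34], [0.16, 2.42], [-1.27, 4.41], [0.06, 2.06], [-2.6, 2.6]. Speed limits (rad/s): [2.22, 2.22, 2.79, 2.79, 3.14, 3.14, 3.14].

### API

Orientations are given as a unit quaternion [x, y, z, w].
In Python, from bench import r gives the robot as it stands.
- The arm moves only by the shell command python3 -m jog 'ROWS' [OPENING] [FORCE]. ROWS is JSON, a list of rows, each a list of 6 numbers: the shift along the tool's x, y, z in m, then the turn, a rotation vector about the tool's x, y, z in degrees. A call has 1 to 12 rows; each row shifts and turns the pose as measured when the row begins, along the tool's axes as they then stand; what a row does not reach is not made up. A row lasts 1/12 s, in which the tool goes at most 41.7 mm and 7.16 degrees, less where a joint would pass 70% of its speed; a pose out of reach is approached as far as the arm can. A call with a gripper value outside its range is refused whole. OPENING is the opening, from -1 (shut) to 1 (fully open), so that 0 is half open, set as the call begins (- or left out, the last holds). The fingers move at their own pace and stop on an object; FORCE is the grip in N (left out, the last holds). Time passes only in rows, so rows that do not move let the fingers close. It gives the time, the measured TCP pose, the force and the opening at its end, in the units of the state.
- r.read_state(): the state, without advancing time (a new reading comes with each control period).
- r.camera(name): name is "side" or "top" or "wrist"; returns a dict with "image" (384x512x3 uint8, red, green, blue), "range_z" (384x512 float32, m along the optical axis (not along the pixel's ray), 0 where there is no reading), "K" (3x3 intrinsics, pixels), "R" (3x3) and "t" (3): a world point X has camera coordinates R X + t. Camera axes: x right, y down, z forward; pixel columns grow to the right and rows downward; lengths in m; the calibration is good to about 2 mm. The wrist camera is an equidistant fisheye: a pixel r from the principal point sees the ray r / f radians off the axis. A picture is of the moment at which its call begins.
- r.close_job(): hands the job in, once; it reports no verdict.
The state is a dict: "time": time; "joint_positions": joint angles; "joint_vel": joint speeds; "joint_torque": joint torques, N m; "ee_pos": TCP position; "eef_rot": TCP orientation; "ft_force": force on the tool from outside, world axes, zero at the start; "torque": the same for the moment, N m; "width": finger opening in m.
Only numpy, scipy, OpenCV 4.12 (cv2) and the standard library are available. Lean on these libraries where they do the work, as an engineer would, in place of code of your own. Each camera call takes 0.05 s, during which the arm holds its last target. There are 200 camera calls.

### The job

Close up the incense drying box for the colleague who will lock it: with the panel still standing open, turn the wing of the quarter-turn fastener clockwise (seen from above) until the slot line along it lies in line with the two index lines on the frame. Then swing the hinged panel down so that the wing passes through its slot, press the panel with the fingers fully flush against the frame, against its springy seal, and finish while still pressing it there: do not let go. Leave the jar, the upright tube and the flat carton beside it where they are.

Things in the scene. Friction and masses are not known exactly. Their poses are not given: they have to be found in the camera images.
- dryer: Grey incense drying box, fixed, 270 (x) x 360 (y) x 90 mm high with a flat deck on top; origin at the centre of its underside, x away from the robot side, y to its left, z up. The panel covers an opening in the deck when shut; the deck around the opening is the frame. The left part of the deck (y above 60 mm) stays free and carries the jar.
- frame (a point): Point on the deck surface on the fastener's axis, at x -70, y -50, z 90 mm in the box's frame; axes as the box's. Two short dark index lines on the deck, 35 mm to either side of it, run along the box's y. A black spring-loaded rubber seal strip along y, 8 mm wide, centred 37 mm from the axis towards the hinge, stands 6 mm above the deck when free.
- hinge (a point): Middle of the panel's hinge line, at x 85, y -50, z 90 mm in the box's frame; axes as the box's; the hinge line runs along the box's y.
- wing (a point): Centre of the fastener's steel wing: a bar 36 mm long, 12 mm thick, 16 mm high on a 10 mm stud; the centre lies 24 mm above the deck, the top 32 mm. Its own y axis runs along the wing (and along the dark slot line on its top), z up.
- fastener (a joint): Turn of the wing (rad): 0 = in line with the index lines and the panel's slot, grows anticlockwise seen from above; stops at -0.35 and 1.75, starts 1.0 to 1.5, so it is turned clockwise to 0. It stays where it is left (friction 0.05 N m). If the wing is crosswise the panel strikes it and cannot close.
- panel (a joint): Opening of the hinged panel (rad): 0 = flush on the frame (hard stop), grows as its near edge rises; limit 1.45, starts 1.15 to 1.4; push it shut from behind (far side). A stiff hinge (0.27 N m) keeps it where it is left. Just above shut it meets the spring seal, which lifts it to about 0.03 rad when not pressed; 7 to 9 N near the free edge hold it flush.
- panel_spot (a point): Good place to push, on the panel's outer face (upper when shut), 155 mm from the hinge line, 63 mm to the right (-y) of the slot's middle. Panel: aluminium plate, 185 mm from hinge line to free edge, 200 mm wide, 8 mm thick, inner face through the hinge line. Slot 32 (x) x 52 mm (y), 155 mm from the hinge line, mid-width. Axes turn with the panel: x towards the hinge, z out of the outer face.
- jar: Small jar, 48 mm across, 50 mm high, standing on the left part of the box's deck; origin under its centre. Leave alone.
- tube: Upright incense tube, 34 mm across, 150 mm high, to the right of the box; origin under its centre. Leave alone.
- carton: Flat carton 70 x 100 x 40 mm, to the left of the box; origin under its centre. Leave alone.

How it is judged:
By the outcome, as a careful person would: the job done as asked, in the order asked, and still so for the second after the job is handed in, while the arm keeps its last pose, push and grip.
It also fails if it takes over 58 s, if anything falls off the work surface, if the arm or the gripper's body presses on something with over 40 N, if the wrist force passes 120 N, or if a joint passes its speed limit or range.

## Working session

There is one attempt and no reset: what is moved stays moved. The work goes in short steps, Python scripts to look and compute and a shell command to move; the robot and the scene stay as the last step left them, time stands still between calls to the robot, and variables do not carry over. Pictures are saved under pics/ and viewed, about 8 in all and at most 12, crops included, and the job is handed in when it is done.

```bash
mkdir -p pics; ls; cat > h.py <<'E'
import numpy as np, cv2
from bench import r
from scipy.spatial.transform import Rotation as R
def cloud(c):
    z=c["range_z"]; v,u=np.indices(z.shape); K=c["K"]
    P=np.stack([(u-K[0,2])/K[0,0]*z,(v-K[1,2])/K[1,1]*z,z],-1)
    W=(P-c["t"])@c["R"]; W[z==0]=np.nan
    return W
def save(n,im): cv2.imwrite("pics/"+n+".png",im[...,::-1])
E
python3 - <<'E'
from h import *
a=r.camera("top");b=r.camera("side")
np.savez("c0.npz",ti=a["image"],tw=cloud(a),si=b["image"],sw=cloud(b))
save("both",cv2.resize(np.vstack([a["image"],b["image"]]),None,fx=.78,fy=.78))
save("top",a["image"])
for c in(a,b):print(c["K"],c["R"],c["t"])
s=r.read_state();print(s["ee_pos"],s["eef_rot"],s["ft_force"],s["width"],s["time"],r.grip_depth)
print(R.from_quat(s["eef_rot"]).as_matrix())
E
```

```text
pics
[[493.15282708   0.         246.86344421]
 [  0.         493.15282708 183.71484944]
 [  0.           0.           1.        ]] [[ 0.01993761 -0.99978372  0.0059161 ]
 [-0.98091184 -0.02070537 -0.19334749]
 [ 0.19342817 -0.00194829 -0.9811125 ]] [0.05833772 0.6008531  1.04052069]
[[394.40390892   0.         253.41654708]
 [  0.         394.40390892 189.43311203]
 [  0.           0.           1.        ]] [[ 0.71924882 -0.69465183 -0.01183089]
 [-0.51767925 -0.5244974  -0.67595168]
 [ 0.4633458   0.49230205 -0.73685098]] [-0.36137247  0.42297446  0.81261336]
[0.1724833  0.60038947 0.22182843] [ 0.70063569 -0.09862443  0.09853124 -0.69976742] [-0.58015392 -0.44586145  0.10441461] 0.0871029553956951 0.1 0.0187
[[ 9.61129631e-01 -3.01686581e-04  2.76097339e-01]
 [-2.76097501e-01 -1.19754687e-03  9.61128886e-01]
 [ 4.06798167e-05 -9.99999237e-01 -1.23429269e-03]]
```

View pics/both.png

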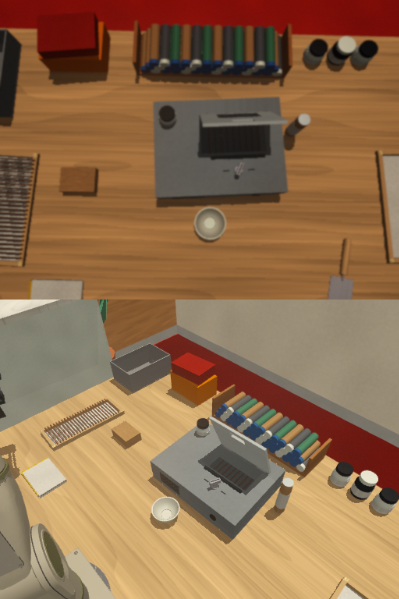

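The top view shows the box at about (282,190) in full pixels, with the wing near (304,218), the jar top-left, the tube on the right and a bowl in front. Next I'll fit the deck and the wing.

```bash
python3 - <<'E'
from h import *
d=np.load("c0.npz");im=d["ti"];W=d["tw"]
z=W[...,2]
m=((abs(z-.09)<.006)).astype(np.uint8)
m[:, :170]=0;m[:,400:]=0;m[:120]=0;m[270:]=0
n,l,s,_=cv2.connectedComponentsWithStats(m);k=1+np.argmax(s[1:,4]);print(s[k])
P=W[l==k];print("deck z",np.median(P[:,2]))
rc=cv2.minAreaRect((P[:,:2]*1000).astype(np.float32));print(rc)
print(cv2.boxPoints(rc))
# region of wing
for v in range(208,232,2): print(v,[int(1000*z[v,u]) if z[v,u]==z[v,u] else -1 for u in range(284,326,2)])
W2=W[208:232,284:326].reshape(-1,3);q=W2[(W2[:,2]>.108)&(W2[:,2]<.14)];print(q.mean(0),len(q));
c,e=np.linalg.eigh(np.cov(q[:,:2].T));print(c,e)
print("tube", [W[v,u].round(3) for v,u in((152,386),(158,380))])
a=cv2.resize(im[110:270,180:410],None,fx=3.2,fy=3.2,interpolation=2)
save("crop1",a)
E
```

```text
[  196   124   173   129 15158]
deck z 0.08921347103132675
((589.4237670898438, -1.4378662109375), (271.1054992675781, 361.0143737792969), 3.5675036907196045)
[[ 442.90176  170.28484]
 [ 465.36563 -190.02995]
 [ 735.9458  -173.16057]
 [ 713.48193  187.15422]]
208 [89, 88, 86, 88, 89, 88, 89, 91, 88, 90, 91, 88, 126, 119, 88, 89, 87, 91, 87, 88, 87]
210 [91, 89, 89, 86, 88, 93, 88, 93, 88, 86, 86, 112, 121, 123, 120, 88, 89, 88, 90, 85, 91]
212 [84, 88, 91, 92, 89, 90, 88, 92, 89, 85, 91, 119, 120, 120, 87, 87, 87, 90, 87, 88, 90]
214 [90, 89, 91, 87, 91, 89, 90, 87, 93, 92, 90, 120, 122, 120, 87, 91, 89, 88, 92, 91, 87]
216 [86, 90, 89, 87, 89, 88, 90, 92, 91, 92, 118, 122, 122, 118, 87, 90, 89, 90, 85, 88, 88]
218 [87, 90, 87, 89, 90, 89, 89, 91, 91, 92, 123, 121, 120, 93, 86, 87, 88, 90, 86, 91, 87]
220 [88, 89, 86, 91, 91, 90, 90, 89, 87, 116, 122, 121, 120, 88, 90, 87, 91, 89, 90, 91, 89]
222 [91, 86, 90, 88, 91, 90, 87, 88, 89, 119, 122, 123, 90, 92, 89, 89, 88, 88, 85, 91, 88]
224 [88, 90, 93, 91, 89, 88, 90, 90, 86, 88, 115, 120, 86, 92, 92, 88, 88, 88, 89, 89, 89]
226 [91, 88, 88, 88, 90, 90, 89, 88, 87, 91, 91, 90, 91, 89, 88, 90, 90, 90, 91, 88, 88]
228 [88, 90, 84, 87, 92, 88, 89, 86, 87, 90, 90, 88, 89, 87, 86, 87, 87, 94, 89, 87, 90]
230 [91, 87, 89, 92, 91, 88, 86, 88, 86, 91, 89, 89, 88, 90, 88, 90, 88, 91, 91, 91, 88]
[ 0.52123269 -0.05457688  0.12024471] 109
[1.31367504e-05 1.12106845e-04] [[-0.37651752 -0.9264095 ]
 [-0.9264095   0.37651752]]
tube [array([ 0.654, -0.215,  0.152]), array([ 0.646, -0.208,  0.131])]
```

View pics/crop1.png

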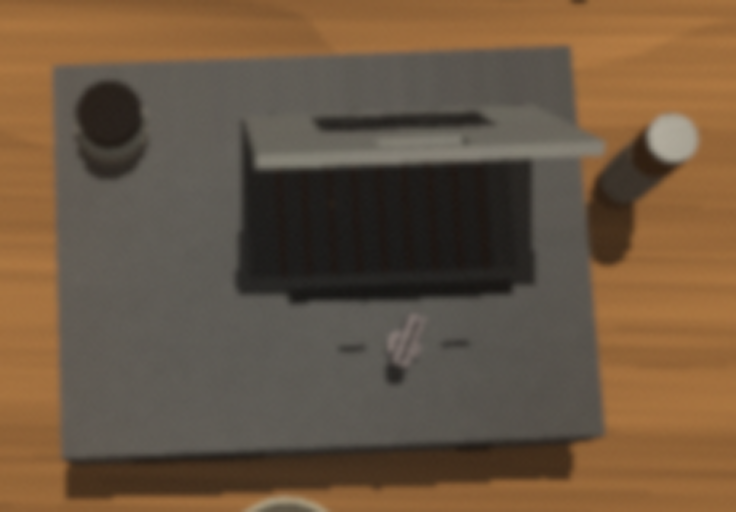

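```bash
cat >> h.py <<'E'
yaw=np.radians(3.57);c0=np.array([.5894,-.0014,0])
Rb=R.from_euler("z",yaw).as_matrix()
def tobox(P): return (P-c0)@Rb
def toworld(p): return np.asarray(p)@Rb.T+c0
def tool(s=None):
    s=s or r.read_state(); return s["ee_pos"],R.from_quat(s["eef_rot"])
def goto(p,jaw=None,tilt=0):
    "remaining shift in tool axes (mm) and rotation vector (deg); jaw=world angle of z axis in deg; tilt = lean about jaw-free box y"
    e,q=tool(); out=q.inv().apply(np.asarray(p)-e)*1000
    rv=None
    if jaw is not None:
        z=np.array([np.cos(np.radians(jaw)),np.sin(np.radians(jaw)),0]);y=np.array([0,0,-1.]);x=np.cross(y,z)
        T=R.from_matrix(np.array([x,y,z]).T)
        if tilt: T=R.from_rotvec(np.radians(tilt)*Rb[:,1])*T
        rv=np.degrees((q.inv()*T).as_rotvec())
    print("shift mm",out.round(1),"rot deg",None if rv is None else rv.round(1))
E
python3 - <<'E'
from h import *
d=np.load("c0.npz")
for k in("tw","sw"):
    B=tobox(d[k]).reshape(-1,3)*1000
    q=B[(B[:,2]>100)&(B[:,2]<285)&(B[:,0]>-45)&(B[:,0]<84)&(B[:,1]>-148)&(B[:,1]<48)]
    rel=q-[85,0,90]; a=np.arctan2(rel[:,2],-rel[:,0]); print(k,len(q),np.percentile(a,[5,25,50,75,95]).round(2),q.max(0).round(),np.percentile(np.hypot(rel[:,0],rel[:,2]),99))
print("wing/frame",toworld([-.07,-.05,.09]),"wing grasp jaw 68")
goto(toworld([-.07,-.05,.25]),68)
for n,p in(("tube",(152,386)),):pass
B=tobox(d["tw"]).reshape(-1,3)*1000
q=B[(B[:,1]<-155)&(B[:,2]>145)&(B[:,2]<158)&(B[:,0]<130)&(B[:,0]>-150)];print("tube box",q.mean(0),np.ptp(q,0))
for t in(0,np.radians(64)):
  pass
E
```

```text
tw 1555 [1.18 1.21 1.23 1.27 1.39] [ 84.  48. 267.] 187.0415075111207
sw 1811 [1.15 1.17 1.18 1.18 1.21] [ 82.  48. 265.] 186.06446090328777
wing/frame [ 0.52264923 -0.05566173  0.09      ] wing grasp jaw 68
shift mm [ 517.7  -27.5 -533.9] rot deg [0.1 6.  0. ]
tube box [  50.41077898 -225.0454981   149.05680182] [32.50767126 32.94931029  8.97477205]
```

The panel stands at about 1.18 rad and the wing at about 64°. Moving above the wing, leaning the tool 12° away from the panel so the gripper body clears it.

```bash
python3 -m jog '[[0.028,-0.003,-0.029,0,0,0],[0.028,-0.003,-0.029,0,0,0],[0.028,-0.003,-0.029,0,0,0],[0.028,-0.003,-0.029,0,0,0],[0.028,-0.003,-0.029,0,0,0],[0.028,-0.003,-0.029,0,0,0],[0.028,-0.003,-0.029,0,0,0],[0.028,-0.003,-0.029,0,0,0],[0.028,-0.003,-0.029,0,0,0],[0.028,-0.003,-0.029,0,0,0],[0.028,-0.003,-0.029,0,0,0],[0.028,-0.003,-0.029,0,0,0]]' -0.1 15; python3 -c "
from h import *
goto(toworld([-.0675,-.05,.25]),68,-12)"
```

```text
time: 1.1
ee_pos: [0.3987, 0.1641, 0.2522]
eef_rot: [0.704, -0.096, 0.091, -0.698]
ft_force: [1.3, 0.2, 0.2]
width: 0.0393
shift mm [ 179.6    2.5 -178.8] rot deg [  5.1   6.8 -11.5]
```

```bash
python3 -m jog '[[0.026,0,-0.026,0.9,1.1,-1.9],[0.026,0,-0.026,0.9,1.1,-1.9],[0.026,0,-0.026,0.9,1.1,-1.9],[0.026,0,-0.026,0.9,1.1,-1.9],[0.026,0,-0.026,0.9,1.1,-1.9],[0.026,0,-0.026,0.9,1.1,-1.9],[0.026,0,-0.026,0,0,0],[0,0,0,0,0,0]]'; python3 - <<'E'
from h import *
goto(toworld([-.0675,-.05,.25]),68,-12)
c=r.camera("wrist");save("w1",c["image"]);print(c["K"])
c=r.camera("top");save("t1",cv2.resize(c["image"][110:270,180:410],None,fx=3,fy=3))
E
```

```text
time: 1.77
ee_pos: [0.5159, -0.0888, 0.2619]
eef_rot: [-0.668, 0.063, -0.214, 0.71]
ft_force: [-0.3, 0.6, 0.7]
width: 0.0389
shift mm [-7.  14.2 33. ] rot deg [-0.4 -0.8  0.6]
[[297.31863964   0.         253.97837795]
 [  0.         297.31863964 188.10487829]
 [  0.           0.           1.        ]]
```

View pics/w1.png

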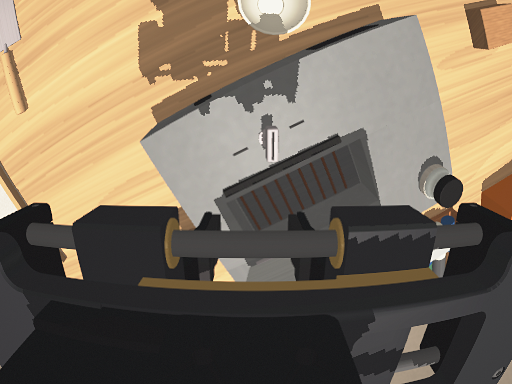

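The wrist view shows the wing at (272,145), with its dark slot line nearly upright from (270,133) to (274,158). The index lines are at (240,152) and (297,124), and the body is wide along the jaw direction. Casting these points into the world frame.

```bash
cat >> h.py <<'E'
def wray(c,u,v,z):
    K=c["K"];x=np.array([(u-K[0,2])/K[0,0],(v-K[1,2])/K[1,1]]);th=np.hypot(*x)
    d=np.r_[x/th*np.sin(th),np.cos(th)]; d=c["R"].T@d; o=-c["R"].T@c["t"]
    return o+d*(z-o[2])/d[2]
E
python3 - <<'E'
from h import *
c=r.camera("wrist");im=c["image"]
save("w1c",cv2.resize(im[100:180,215:325],None,fx=6,fy=6,interpolation=cv2.INTER_NEAREST))
for n,u,v,z in(("i1",240,152,.09),("i2",297,124,.09),("a",272,129,.122),("b",273,160,.122),("w",272,145,.122)):
    print(n,(tobox(wray(c,u,v,z))*1000).round(1))
E
```

```text
i1 [-72.  -80.4  90. ]
i2 [-72.6  -9.6  90. ]
a [-89.2 -38.6 122. ]
b [-58.9 -51.1 122. ]
w [-74.  -45.4 122. ]
```

View pics/w1c.png

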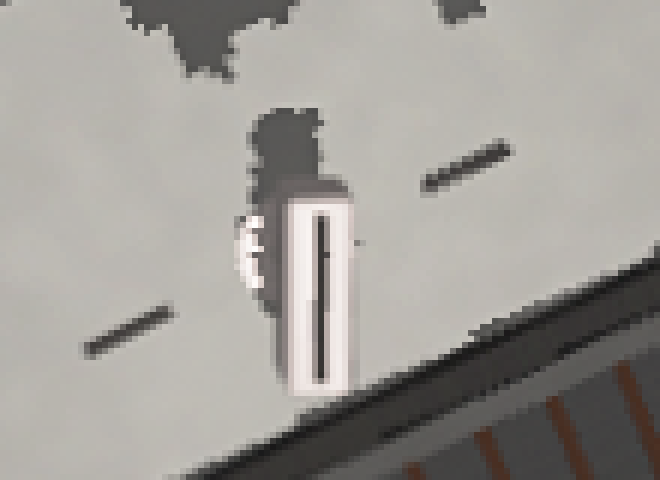

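The crop shows the slot line at u≈268.5, v 136 to 163.5, and the index lines centred at (236.4,155.3) and (292.8,127.8).

```bash
python3 - <<'E'
from h import *
c=r.camera("wrist")
P={}
for n,u,v,z in(("i1",236.4,155.3,.09),("i2",292.8,127.8,.09),("a",268.5,136,.122),("b",268.5,163.5,.122)):
    P[n]=tobox(wray(c,u,v,z))*1000;print(n,P[n].round(1))
print((P["i1"]+P["i2"])/2,(P["a"]+P["b"])/2)
d=P["a"]-P["b"];print("theta",np.degrees(np.arctan2(-d[0],d[1])), "idx",np.degrees(np.arctan2(*-(P["i2"]-P["i1"])[:2]*[1,-1])))
goto(toworld([-.0675,-.05,.16]),68,-12)
print((tobox(r.read_state()["ee_pos"])*1000).round(1))
E
```

```text
i1 [-70.4 -83.8  90. ]
i2 [-71.  -13.8  90. ]
a [-84.3 -42.9 122. ]
b [-57.7 -55.  122. ]
[-70.69755939 -48.80449697  90.        ] [-71.01199375 -48.92978789 122.        ]
theta 65.63868592655554 idx 0.4342463665805421
shift mm [-19.6 101.   16.9] rot deg [-0.5 -0.3  0.4]
[-79.4 -74.3 260.7]
```

```bash
python3 -m jog '[[-0.01,0.02,0.009,0,0,0],[-0.01,0.02,0.008,0,0,0],[0,0.03,0,0,0,0],[0,0.03,0,0,0,0],[0,0,0,0,0,0],[0,0,0,0,0,0]]' -0.1 15; python3 - <<'E'
from h import *
goto(toworld([-.0683,-.049,.102]),69,-12)
print((tobox(r.read_state()["ee_pos"])*1000).round(1))
E
```

```text
time: 2.47
ee_pos: [0.5241, -0.0438, 0.1582]
eef_rot: [-0.668, 0.056, -0.205, 0.713]
ft_force: [0.9, -1.3, 1.4]
width: 0.0391
shift mm [ -6.8  54.6 -15.7] rot deg [-0.8 -0.4  0.3]
[-67.8 -38.2 158.2]
```

```bash
python3 -m jog '[[-0.004,0.006,-0.009,0,0,0],[-0.001,0.012,-0.003,0,0,0],[-0.001,0.012,-0.002,0,0,0],[0,0.012,-0.001,0,0,0],[0,0,0,0,0,0],[0,0,0,0,0,0]]' -0.1 15; python3 - <<'E'
from h import *
goto(toworld([-.0683,-.049,.102]),69,-12)
E
```

```text
time: 2.97
ee_pos: [0.5231, -0.0537, 0.1193]
eef_rot: [-0.666, 0.052, -0.205, 0.715]
ft_force: [0.1, 0.1, 0.0]
width: 0.0391
shift mm [-2.  17.1 -2.2] rot deg [-1.2 -0.2  0.6]
```

```bash
python3 -m jog '[[-0.001,0.009,-0.001,-0.6,0,0.3],[-0.001,0.008,-0.001,-0.6,0,0.3],[0,0,0,0,0,0],[0,0,0,0,0,0]]' -0.1 15; python3 - <<'E'
from h import *
goto(toworld([-.0683,-.049,.102]),69,-12)
c=r.camera("wrist");save("w2",cv2.resize(c["image"][100:340,100:420],None,fx=2,fy=2))
E
```

```text
time: 3.3
ee_pos: [0.5256, -0.0542, 0.1039]
eef_rot: [-0.673, 0.057, -0.201, 0.709]
ft_force: [-0.7, 0.1, -0.1]
width: 0.0391
shift mm [-1.4  1.6 -0.9] rot deg [-0.  -0.2  0.1]
```

View pics/w2.png

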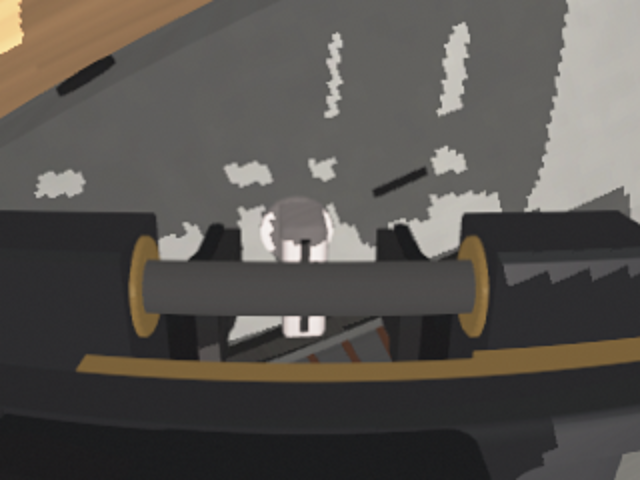

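The wing sits centred between the fingers (wing at x≈304 in the crop, fingers' inner sides at about 238 and 378). Closing.

```bash
python3 -m jog '[[-0.001,0.001,-0.001,0,0,0],[0,0,0,0,0,0],[0,0,0,0,0,0],[0,0,0,0,0,0],[0,0,0,0,0,0],[0,0,0,0,0,0]]' -1 15; python3 - <<'E'
from h import *
goto(toworld([-.0683,-.049,.102]),3.57,-12);s=r.read_state();print(s["torque"],s["joint_positions"])
E
```

```text
time: 3.85
ee_pos: [0.5242, -0.0555, 0.103]
eef_rot: [-0.673, 0.057, -0.202, 0.709]
ft_force: [0.3, -3.9, -1.1]
width: 0.0125
shift mm [-0.5  1.   0.8] rot deg [-0.1 65.2  0.1]
[-0.74543886  0.37421521 -0.24811195] [-0.64581795  0.0705835   0.70932246  2.07638187 -0.09784937  0.80417298
  1.31852424]
```

Held (width 12.5 mm). Now turning clockwise about tool y.

```bash
python3 -m jog '[[0,0,0,0,6,0],[0,0,0,0,6,0],[0,0,0,0,6,0],[0,0,0,0,6,0],[0,0,0,0,6,0],[0,0,0,0,0,0]]'; python3 - <<'E'
from h import *
goto(toworld([-.0683,-.049,.103]),3.57,-12);s=r.read_state();print(s["torque"],s["joint_positions"])
E
```

```text
time: 4.35
ee_pos: [0.5242, -0.0557, 0.1031]
eef_rot: [-0.594, 0.246, -0.376, 0.667]
ft_force: [0.2, 0.2, 0.2]
width: 0.0136
shift mm [-0.9  0.1  0.8] rot deg [-0.1 33.9  0.1]
[-0.37304371  0.39775737  0.01499624] [-0.67828506  0.07101243  0.74393341  2.0776918  -0.10068063  0.8042319
  0.77599885]
```

```bash
python3 -m jog '[[0,0,0,0,6,0],[0,0,0,0,6,0],[0,0,0,0,6,0],[0,0,0,0,6,0],[0,0,0,0,6,0],[0,0,0,0,3,0],[0,0,0,0,0,0],[0,0,0,0,0,0]]'; python3 - <<'E'
from h import *
goto(toworld([-.0683,-.049,.103]),3.57,-12);s=r.read_state();print(s["torque"],s["joint_positions"])
E
```

```text
time: 5.02
ee_pos: [0.524, -0.0558, 0.1031]
eef_rot: [-0.464, 0.424, -0.528, 0.571]
ft_force: [0.2, -0.1, -0.5]
width: 0.0138
shift mm [-1.3  0.2  0.3] rot deg [-0.1  1.2  0.1]
[-0.32127813  0.39120364  0.01495914] [-0.71397163  0.07171106  0.78180282  2.07891817 -0.10390601  0.80479264
  0.20815648]
```

```bash
python3 -m jog '[[0,0,0,0,1.5,0],[0,0,0,0,0,0],[0,0,0,0,0,0]]'; python3 -m jog '[[0,0,0,0,0,0],[0,0,0,0,0,0],[0,0,0,0,0,0],[0,-0.015,0,0,0,0],[0,-0.025,0,0,0,0],[0,-0.035,0,0,0,0],[0,-0.035,0,0,0,0],[0,-0.035,0,0,0,0],[0,0,0,0,0,0],[0,0,0,0,0,0]]' -0.45; python3 - <<'E'
from h import *
c=r.camera("wrist");save("w3",c["image"]);np.savez("w3.npz",**c)
print((tobox(r.read_state()["ee_pos"])*1000).round(1))
E
```

```text
time: 5.27
ee_pos: [0.524, -0.0558, 0.1031]
eef_rot: [-0.459, 0.43, -0.533, 0.566]
ft_force: [0.3, -0.6, -0.6]
width: 0.0141
time: 6.1
ee_pos: [0.4915, -0.0578, 0.2509]
eef_rot: [-0.46, 0.429, -0.532, 0.566]
ft_force: [0.6, 0.4, -1.5]
width: 0.0238
[-100.9  -50.5  251.1]
```

View pics/w3.png

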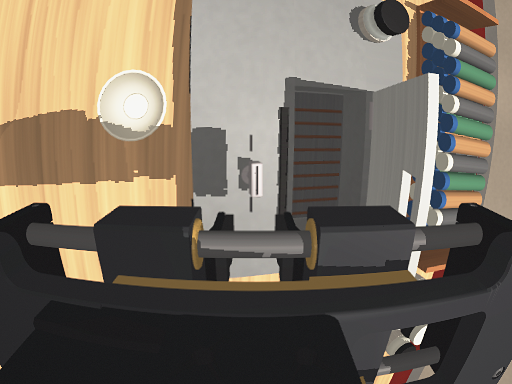

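The wrist picture shows the wing at (257,180), standing parallel to the index lines at (251,140) and (251,205), with the panel still open. Checking the numbers and planning the arc.

```bash
python3 - <<'E'
from h import *
c=dict(np.load("w3.npz"));g=cv2.cvtColor(c["image"],cv2.COLOR_RGB2GRAY)
print(g[130:216:2,244:266].tolist().__str__().replace("], [","\n"))
d=np.load("c0.npz");B=tobox(d["tw"]).reshape(-1,3)*1000
q=B[(B[:,0]>100)&(B[:,0]<260)&(abs(B[:,1]+100)<120)];print("behind max z",np.nanpercentile(q[:,2],99.5))
for a in(1.18,1.0,.8,.6,.4,.2,.05,0):
    rc=155+10*(1-a/1.18);p=np.array([85-rc*np.cos(a)+8*np.sin(a)+15,90+rc*np.sin(a)+8*np.cos(a)]);print(a,p.round())
goto(toworld([-.1,-.05,.31]),3.57,0);goto(toworld([.07,-.113,.31]),3.57,0)
E
```

```text
[[195, 195, 195, 196, 196, 196, 196, 198, 198, 198, 198, 198, 196, 196, 196, 196, 197, 197, 196, 197, 197, 198
195, 195, 196, 195, 196, 197, 198, 199, 198, 198, 198, 199, 196, 195, 195, 195, 196, 195, 195, 197, 197, 198
195, 196, 196, 197, 199, 184, 164, 170, 188, 199, 198, 198, 196, 195, 195, 195, 194, 193, 194, 196, 195, 196
194, 195, 195, 198, 199, 163, 84, 64, 155, 201, 198, 197, 197, 197, 195, 195, 195, 194, 194, 195, 196, 195
193, 194, 194, 195, 199, 164, 87, 65, 154, 200, 198, 197, 197, 197, 196, 195, 194, 194, 194, 194, 195, 195
193, 193, 193, 193, 197, 161, 86, 65, 154, 199, 197, 198, 196, 196, 195, 195, 194, 194, 194, 194, 195, 195
193, 193, 193, 193, 197, 162, 86, 66, 154, 199, 195, 194, 194, 194, 194, 194, 195, 194, 195, 195, 196, 197
194, 195, 195, 195, 198, 161, 86, 66, 155, 199, 195, 195, 194, 194, 195, 196, 197, 197, 198, 198, 199, 199
194, 193, 193, 194, 197, 162, 86, 66, 155, 199, 195, 194, 194, 194, 196, 196, 197, 197, 198, 199, 199, 199
194, 193, 192, 193, 197, 161, 85, 66, 155, 199, 194, 195, 194, 194, 195, 194, 196, 197, 198, 199, 198, 197
192, 192, 192, 192, 19
[... 3056 characters left out ...]
80, 179, 180, 183, 146, 72, 54, 143, 183, 180, 180, 179, 180, 180, 180, 181, 180, 181, 182, 182, 182
177, 177, 177, 177, 181, 144, 69, 49, 140, 181, 180, 179, 179, 179, 179, 178, 179, 179, 179, 180, 180, 181
177, 176, 177, 176, 178, 171, 157, 148, 165, 178, 177, 176, 177, 177, 177, 178, 178, 179, 180, 180, 179, 179
176, 176, 176, 176, 177, 176, 177, 177, 177, 176, 177, 177, 177, 177, 178, 178, 179, 179, 179, 179, 180, 180]]
behind max z 97.44323969122959
1.18 [ 48. 236.]
1.0 [ 22. 226.]
0.8 [ -4. 209.]
0.6 [-27. 187.]
0.4 [-46. 160.]
0.2 [-58. 130.]
0.05 [-64. 106.]
0 [-65.  98.]
shift mm [ -0.3 -57.4  13.1] rot deg [-12.    0.1   0.2]
shift mm [ 63.1 -21.8 179.2] rot deg [-12.    0.1   0.2]
```

The slot line and index lines are parallel to within about 0.5°. Now lifting, straightening the tool, shutting the fingers and going over the panel.

```bash
python3 -m jog '[[0,-0.03,0.006,-6,0,0],[0,-0.032,0.003,-6,0,0],[0,-0.01,0,0,0,0],[0.015,0,0.025,0,0,0],[0.015,0,0.03,0,0,0],[0.015,0,0.03,0,0,0],[0.015,0,0.03,0,0,0],[0,0,0.03,0,0,0],[0,0,0.025,0,0,0],[0,0,0,0,0,0],[0,0,0,0,0,0]]' -1 20; python3 - <<'E'
from h import *
goto(toworld([.075,-.113,.25]),3.57,0);print((tobox(r.read_state()["ee_pos"])*1000).round(1),r.read_state()["joint_positions"].round(2))
W=tobox(cloud(r.camera("side"))).reshape(-1,3)*1000
rel=W-[85,0,90];a=np.arctan2(rel[:,2],-rel[:,0]);k=(W[:,2]>110)&(W[:,2]<250)&(W[:,0]>-30)&(W[:,0]<84)&(W[:,1]>-20)&(W[:,1]<48);print("panel",np.median(a[k]),k.sum())
E
```

```text
time: 7.07
ee_pos: [0.6638, -0.1055, 0.2896]
eef_rot: [0.532, -0.492, 0.469, -0.505]
ft_force: [0.9, -0.9, 0.5]
width: 0.0006
shift mm [ 4.5 39.2  9.1] rot deg [2.9 0.8 0.2]
[  67.8 -108.5  289.6] [-0.42  0.56  0.83  1.19 -0.38  1.6   0.41]
panel 1.173332264166242 425
```

```bash
python3 -m jog '[[0.002,0.015,0.005,1.5,0.4,0],[0.002,0.02,0.003,1.4,0.4,0],[0,0.018,0,0,0,0],[0,0,0,0,0,0],[0,0,0,0,0,0]]'; python3 - <<'E'
from h import *
goto(toworld([.048,-.113,.236]),3.57,0);print((tobox(r.read_state()["ee_pos"])*1000).round(1),r.read_state()["ft_force"])
E
```

```text
time: 7.53
ee_pos: [0.6676, -0.1091, 0.2336]
eef_rot: [-0.515, 0.484, -0.485, 0.515]
ft_force: [0.6, 0.3, 0.1]
width: 0.0004
shift mm [  0.7  -2.4 -23.4] rot deg [-0.1 -0.1  0.1]
[  71.4 -112.3  233.6] [0.57779713 0.27206376 0.10387614]
```

```bash
python3 -m jog '[[0,0,-0.012,0,0,0],[0,0,-0.012,0,0,0],[0,0.004,-0.013,0,0,0],[0,0.005,-0.013,0,0,0],[0,0.008,-0.013,0,0,0],[0,0,0,0,0,0]]'; python3 - <<'E'
from h import *
goto(toworld([-.004,-.113,.209]),3.57,0);print((tobox(r.read_state()["ee_pos"])*1000).round(1),r.read_state()["ft_force"])
W=tobox(cloud(r.camera("side"))).reshape(-1,3)*1000
rel=W-[85,0,90];a=np.arctan2(rel[:,2],-rel[:,0]);k=(W[:,2]>110)&(W[:,2]<250)&(W[:,0]>-90)&(W[:,0]<84)&(W[:,1]>-20)&(W[:,1]<48);print("panel",np.median(a[k]),k.sum())
E
```

```text
time: 8.03
ee_pos: [0.6033, -0.1129, 0.2232]
eef_rot: [-0.513, 0.481, -0.487, 0.518]
ft_force: [-1.1, -0.5, 0.2]
width: 0.0004
shift mm [  0.9  14.1 -11.1] rot deg [-0.6  0.   0. ]
[   6.9 -112.1  223.2] [-1.06475563 -0.51204933  0.15373876]
panel 0.9480302131545572 101
```

```bash
python3 -m jog '[[0,0.010,-0.012,0,0,0],[0,0.011,-0.012,0,0,0],[0,0.012,-0.01,0,0,0],[0,0.013,-0.01,0,0,0],[0,0.013,-0.008,0,0,0],[0,0,0,0,0,0]]'; python3 - <<'E'
from h import *
s=r.read_state();goto(toworld([-.046,-.113,.160]),3.57,0);print((tobox(s["ee_pos"])*1000).round(1),s["ft_force"])
c=r.camera("side");save("s2",cv2.resize(c["image"][130:330,180:400],None,fx=2.5,fy=2.5))
E
```

```text
time: 8.58
ee_pos: [0.5596, -0.1153, 0.1715]
eef_rot: [-0.51, 0.477, -0.49, 0.523]
ft_force: [0.2, 0.0, 0.5]
width: 0.0003
shift mm [ 1.1 11.2 -9.4] rot deg [-1.5  0.2  0. ]
[ -36.9 -111.8  171.5] [0.19124694 0.0365113  0.5045045 ]
```

View pics/s2.png

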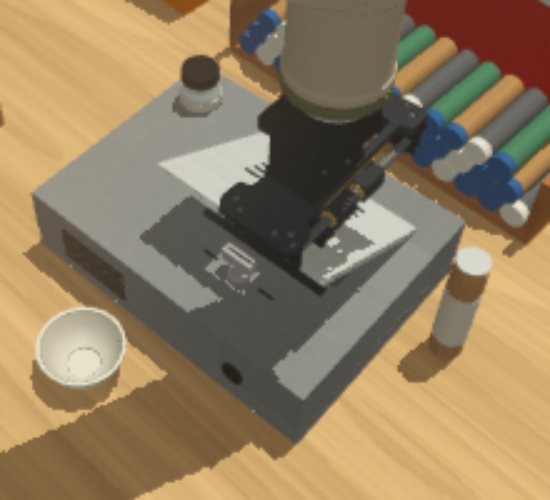

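The panel is half shut (near edge from (160,165) to (320,290) in the crop), the fingers are behind it, and the wing is ahead of it in line with the index lines. Jar and tube are untouched. Continuing down.

```bash
python3 -m jog '[[0,0.013,-0.009,-0.8,0,0],[0,0.014,-0.008,-0.7,0,0],[0,0.014,-0.006,0,0,0],[0,0.012,-0.004,0,0,0],[0,0,0,0,0,0],[0,0,0,0,0,0]]'; python3 - <<'E'
from h import *
s=r.read_state();goto(toworld([-.066,-.113,.098]),3.57,0);print((tobox(s["ee_pos"])*1000).round(1),s["ft_force"])
E
```

```text
time: 9.13
ee_pos: [0.537, -0.1172, 0.1189]
eef_rot: [0.517, -0.482, 0.484, -0.516]
ft_force: [0.3, -1.3, 0.5]
width: 0.0004
shift mm [ 0.6 20.9 -6.6] rot deg [-0.1  0.3  0.1]
[ -59.5 -112.3  118.9] [ 0.31616761 -1.25849321  0.45150429]
```

```bash
python3 -m jog '[[0,0.009,-0.003,0,0,0],[0,0.007,-0.003,0,0,0],[0,0.003,-0.001,0,0,0],[0,0,0,0,0,0],[0,0,0,0,0,0]]'; python3 - <<'E'
from h import *
s=r.read_state();print((tobox(s["ee_pos"])*1000).round(1),s["ft_force"]);goto(toworld([-.066,-.113,.098]),3.57,0)
E
```

```text
time: 9.55
ee_pos: [0.5323, -0.1179, 0.1002]
eef_rot: [-0.516, 0.48, -0.485, 0.517]
ft_force: [-0.1, -0.6, 2.4]
width: 0.0006
[ -64.3 -112.8  100.2] [-0.06384216 -0.5606579   2.43842495]
shift mm [ 0.2  2.2 -1.8] rot deg [-0.4  0.3  0.2]
```

```bash
for i in 1 2; do python3 -m jog '[[0,0.002,0,0,0,0],[0,0.001,0,0,0,0],[0,0.001,0,0,0,0]]' | grep -E "ee_pos|force"; done
```

```text
ee_pos: [0.5323, -0.118, 0.0983]
ft_force: [-8.2, 2.2, 18.5]
ee_pos: [0.5323, -0.118, 0.0984]
ft_force: [-4.4, 1.8, 10.2]
```

```bash
python3 -m jog '[[0,0.0015,0,0,0,0],[0,0.0015,0,0,0,0],[0,0.0015,0,0,0,0],[0,0.0015,0,0,0,0]]'; python3 - <<'E'
from h import *
for i in range(3):
    c=r.camera("side");s=r.read_state();print(s["time"],s["ft_force"],s["ee_pos"],s["joint_vel"].round(3).tolist())
save("s3",cv2.resize(c["image"][130:330,180:400],None,fx=2.5,fy=2.5))
W=tobox(cloud(c)).reshape(-1,3)*1000
t=tobox(cloud(r.camera("top"))).reshape(-1,3)*1000
for n,w in(("side",W),("top",t)):
    for lo,hi in((-98,-60),(-60,-20),(-20,20),(20,60)):
        k=(w[:,0]>lo)&(w[:,0]<hi)&(w[:,1]>-10)&(w[:,1]<45)&(w[:,2]<115);q=(w[:,0]>lo)&(w[:,0]<hi)&(w[:,1]>56)&(w[:,1]<90)&(w[:,2]<115)
        print(n,lo,np.median(w[k,2]).round(1),np.median(w[q,2]).round(1),k.sum())
E
```

```text
time: 10.38
ee_pos: [0.5323, -0.118, 0.0982]
eef_rot: [-0.513, 0.484, -0.482, 0.52]
ft_force: [-9.2, 3.1, 20.8]
width: 0.0002
10.4333 [-8.6892612   3.01682773 21.645923  ] [ 0.53231196 -0.11799739  0.09821348] [-0.002, -0.002, 0.0, -0.001, 0.002, -0.003, -0.005]
10.4833 [-7.81986127  2.57016321 22.10983707] [ 0.5323164  -0.11796273  0.09820551] [-0.002, -0.0, -0.0, 0.001, 0.002, 0.002, -0.002]
10.5333 [-9.01225506  1.97428434 20.78800387] [ 0.53229447 -0.11796685  0.09819716] [-0.001, -0.0, -0.001, 0.0, 0.002, -0.0, -0.001]
side -98 96.7 88.7 268
side -60 96.5 88.6 261
side -20 96.8 88.6 184
side 20 96.8 88.4 114
top -98 97.0 89.0 463
top -60 97.0 89.2 474
top -20 97.1 89.1 466
top 20 97.2 89.0 457
```

View pics/s3.png

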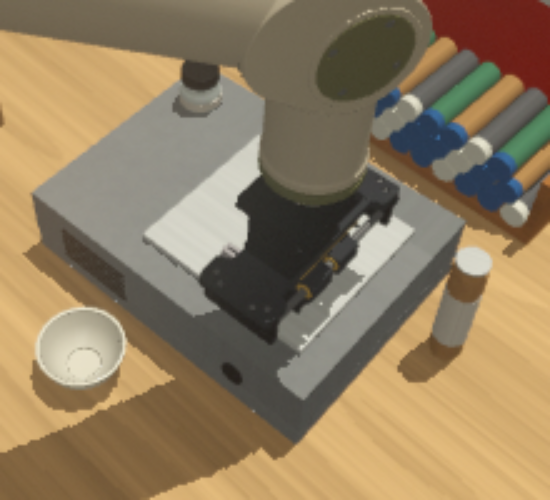

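The panel is flush: the 8 mm step is uniform along its whole length in both views. The press is steady at 21 N, and the wing shows at its slot (230,250). Handing in while pressing.

```bash
python3 -c "
from bench import r
print(r.close_job()); s=r.read_state(); print(s['time'],s['ft_force'],s['ee_pos'])"
```

```text
the job is handed in; nothing more can be done
None
the job is handed in; nothing more can be done
```

The box is closed and I handed the job in at about 10.5 s with the arm still pressing the panel.

- **Fastener:** with the panel still open at about 1.17 rad, I gripped the wing and turned it about 65° clockwise. After I let go, the wrist camera showed its slot line parallel to both index lines within about 0.5°.
- **Panel:** I swung it down from behind with the fingers shut. At the end the panel stood 8 mm (its own thickness) above the deck all along its length in both the side and top cameras, so it is flush. The wing appeared to be through its slot, though the hand hid most of it.
- **Press:** a steady 21 N downward, with 8–9 N sideways from fingertip friction. That is above the 7–9 N needed and below the 40 N limit.
- **Other objects:** the jar and tube looked unmoved in the last picture. I did not check the carton again at the end, but nothing came near it.

No check failed. After hand-in the robot could no longer be read, so I have no force reading from the last second.

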